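# Close up an incubator logger and hold it shut for its screws

## Task

Take the blue battery pack out of the charger, seat it fully in the pocket of the logger's open lower half and swing the orange locking lever shut over it. Then lower the logger's upper half onto the two dowels, press it fully home against the sprung contact pins so that the seam is closed, and finish while still holding it pressed there, ready for the case screws: do not ease off. Leave the other packs and the loose things on the bench where they are.

Things in the scene. Friction and masses are not known exactly. Their poses are not given: they have to be found in the camera images.
- lower_half: Logger's lower half: bare aluminium block 84 x 144 x 30 mm on a dark steel plate 110 x 160 x 6 mm fixed to the bench. Origin: centre of the plate's underside, at bench height; x across, y along the block, z up. Its flat deck (the seam) is 36 mm up, with the battery pocket in the middle, two dowels and the sprung contact pins.
- pocket (a point): Centre of the pocket's floor in the lower half, 12 mm below the deck and 24 mm above the bench. The pocket is 29 mm along x and 43 mm along y.
- seat (a point): Centre of the lower half's deck (36 mm above the bench): the upper half's origin lies here when it is fully home.
- dowel_a (a point): Tip of the steel dowel at (28, 57) mm in the lower half, 52 mm above the bench. Dowels are 8 mm in diameter, stand 16 mm above the deck, and taper to 3 mm over their last 5 mm.
- dowel_b (a point): Tip of the like dowel at (-28, -57) mm in the lower half, 52 mm above the bench.
- lock_lever (a joint): Angle of the orange locking lever (rad), turning level on a post: 0 = shut, along the lower half's -y over the pocket; 1.6 to 2.1 at the start, out to its -x side; stop at 2.2. Closes anticlockwise seen from above, stays where left, about 1 N at the knob moves it. Arm 12 mm wide, 5 mm thick, underside 50 mm above the bench, 1 mm over a seated pack. Open, it keeps the upper half from going on.
- lever_pivot (a point): The lever's axis, at (0, 34) mm in the lower half, at the lever's underside 50 mm above the bench.
- lever_knob (a point): Middle of the round knob near the lever's end, 40 mm from the axis: diameter 10 mm, 11 mm tall, standing on the lever; this point is 61 mm, its top 66 mm above the bench.
- contact_pins (a joint): How far the gold contact pins are pressed down (m): 0 free, 0.004 when the upper half is home. Four at each end of the lower half (y = 56 and -56 mm), standing 4 mm above the deck; sprung, moving together: 3 N in all when first touched, 10 N when flush with the deck.
- upper_half: Logger's upper half: grey shell open below, about 0.22 kg, on its rim. Origin: centre of its underside; x across, y along, z up. Rim 76 x 136 mm, 12 thick, with 9.5 mm dowel holes at (28, 57) and (-28, -57) mm; goes on either way round. Flat roof 38 mm up (68 x 101 mm). On it the white sensor head, to hold it by: 24 mm along x, 60 along y, 38 to 60 mm above the origin. Hollow, 34 mm high inside.
- blue_pack: The blue battery pack to fit: block 26 mm (x) x 40 mm (y) x 25 mm high, 55 g, its lowest 4 mm a black foot of 23 x 37 mm. Origin: centre of its underside. Stands in one of the charger's three bays; it may go into the pocket either way round and its top then stands 13 mm above the deck.
- orange_pack: A spare pack of the same size, orange, in another bay: stays there.
- white_pack: A spare pack of the same size, white, in another bay: stays there.
- charger: Black charger cradle fixed to the bench, 70 x 178 x 16 mm; three bays in a row along its y at -56, 0 and 56 mm, each 8 mm deep (floor 8 mm above the bench), so that packs stand 17 mm out of it with their long side along its y. Origin: centre of its underside.
- dish_stack: Stack of three Petri dishes, 92 mm across, 50 mm high. Origin at its foot. Leave alone.
- reagent: Amber reagent bottle with blue cap, 56 mm across, 125 mm high. Origin at its foot. Leave alone.
- screwdriver: Screwdriver with red handle, 160 mm long, lying along its x. Leave alone.
- screw_dish: Small steel dish with the case screws, 60 mm across, 18 mm high. Leave alone.

How it is judged:
By the outcome, as a careful person would: the job done as asked, in the order asked, and still so for the second after the job is handed in, while the arm keeps its last pose, push and grip.
It also fails if it takes over 72 s, if anything falls off the work surface, if the arm or the gripper's body presses on something with over 40 N, if the wrist force passes 120 N, or if a joint passes its speed limit or range.

## Robot

A 6-joint arm with a two-finger parallel gripper is mounted at the origin on the work surface. World frame = base frame: x ahead of the robot, y to its left, z up, the work surface at z = 0. Lengths are in mm, angles in rad, forces in N, time in s.
With the tool pointing down it reaches from about 350 to 875 mm from the base axis. Payload 4.2 kg.
Tool frame: the origin (TCP) lies midway between the tips of the shut fingers; the grasp point (between the pads) lies 19 mm behind it; z points along the fingers, y is the line along which they close (so a half turn about z gives the same grasp; the last joint's range is limited). The gripper opens to 85 mm and grips with 20 to 120 N. Pads are 22 mm wide; open, the fingers measure 114 mm over their backs; the gripper's body (76 mm by 85 mm) begins 54 mm behind the grasp point. The pads swing forward as they close: fully open they stand 13 mm farther back than shut.
Start: joints at [-1.011, 0.385, 0.008, 0, -1.194, -0.259], TCP at [185.193, -596.911, 195.012] pointing down, gripper open.
Joint ranges: [-3.14, 3.14], [-1.21, 2.06], [-1.07, 1.41], [-3.16, 2.05], [-2.99, -0.16], [-3.1, 3.1]. Speed limits (rad/s): [2.79, 2.79, 3.14, 3.14, 3.14, 3.14].

## Interface

Orientations are given as a unit quaternion [x, y, z, w].
In Python, from bench import arm gives the robot as it stands. The module is installed in compiled form; this text tells all that it offers.
- The arm moves only by the shell command python3 -m handwheel 'ROWS' [OPENING]. ROWS is JSON, a list of rows, each an object of numbers: "x", "y", "z": the shift along the world's x, y, z each as a share of 20 cm, from -1 to 1; "ax", "ay", "az": the turn, a rotation vector about the world's x, y, z each as a share of 90 degrees, from -1 to 1. In form: [{"x": .., "y": .., "z": .., "ax": .., "ay": .., "az": ..}, ...]. A call has exactly 8 rows; each row shifts and turns the commanded pose from where the row before left it; what a row does not reach is not made up. A row lasts 1/10 s, in which the tool goes at most 50 mm and 8.59 degrees, less where a joint would pass 70% of its speed; a pose out of reach is approached as far as the arm can. A call with a number of a shift or a turn outside -1 to 1 is refused whole. A call with a gripper value outside its range is refused whole. OPENING is the opening, from -1 (shut) to 1 (fully open), set as the call begins (- or left out, the last holds). The fingers move at their own pace and stop on an object; the grip force is fixed at half the most. Time passes only in rows, so rows that do not move let the fingers close, or fill a call up. It gives the time, the measured TCP pose, the force, the opening and the grip force at its end, in the units of the state.
- arm.read_state(): the state, without advancing time (a new reading comes with each control period).
- arm.get_image(name): name is "scene" or "top" or "wrist"; returns the picture (400x640x3 uint8, red, green, blue); there is no depth.
- arm.camera_params(name): a dict with "K" (3x3 intrinsics, pixels), "k1" (the pictures are not rectified: a ray, as slopes to the right and down, at radius r is drawn at 1 + k1 r^2 times it, then the intrinsics apply), "position" and "orientation" of the camera in the world. Camera axes: x right, y down, z forward; pixel columns grow to the right and rows downward; lengths in mm; the calibration is good to about 2 mm. A picture is of the moment at which its call begins: read the wrist's pose just before it. camera_params takes no time and is no camera call; for the wrist camera it gives the pose at the moment of the call.
- arm.job_done(): hands the job in; it is judged then, once.
The state is a dict: "clock": time; "joints": joint angles; "joint_vel": joint speeds; "joint_efforts": joint torques, N m; "position": TCP position; "ee_rot": TCP orientation; "contact_force": force on the tool from outside, world axes, zero at the start; "wrist_torque": the same for the moment, N m; "gripper_width": finger opening in mm; "grasp_force": force on a finger pad.
Only numpy, scipy, OpenCV 4.12 (cv2) and the standard library are available. Lean on these libraries where they do the work, as an engineer would, in place of code of your own. Each camera call takes 0.05 s, during which the arm holds its last target. There are 200 camera calls.

## Working session

There is one attempt and no reset: what is moved stays moved. The work goes in short steps, Python scripts to look and compute and a shell command to move; the robot and the scene stay as the last step left them, time stands still between calls to the robot, and variables do not carry over. Pictures are saved under pics/ and viewed, at most 10 in all, crops included, and the job is handed in when it is done.

```bash
mkdir -p pics
cat > h.py <<'E'
import numpy as np, cv2
from bench import arm
from scipy.spatial.transform import Rotation as R
def snap(n,f):
    p=arm.camera_params(n); im=arm.get_image(n)[:,:,::-1].copy(); cv2.imwrite('pics/'+f,im); return im,p
def ray(p,uv):
    K=np.array(p['K']); d=np.array([(uv[0]-K[0,2])/K[0,0],(uv[1]-K[1,2])/K[1,1]]); s=d.copy()
    for _ in range(20): s=d/(1+p['k1']*(s@s))
    return R.from_quat(p['orientation']).apply([s[0],s[1],1])
def onz(p,uv,z):
    r=ray(p,uv); o=np.array(p['position']); return o+r*(z-o[2])/r[2]
def proj(p,X):
    c=R.from_quat(p['orientation']).inv().apply(np.array(X,float)-p['position']); s=c[:2]/c[2]; s=s*(1+p['k1']*(s@s)); K=np.array(p['K']); return np.array([K[0,0]*s[0]+K[0,2],K[1,1]*s[1]+K[1,2]])
E
python3 - <<'E'
from h import *
for n in('top','scene'):
    im,p=snap(n,n+'0.png'); print(n,p)
s=arm.read_state();print(s)
E
```

```text
top {'K': array([[427.86469682,   0.        , 311.17554463],
       [  0.        , 427.86469682, 202.62963234],
       [  0.        ,   0.        ,   1.        ]]), 'k1': -0.10526278569193774, 'position': array([ 402.03795736,   -9.23169714, 1060.87441546]), 'orientation': array([ 0.70740028, -0.70406648,  0.03894814, -0.0485621 ])}
scene {'K': array([[519.52694798,   0.        , 318.0256333 ],
       [  0.        , 519.52694798, 206.39987546],
       [  0.        ,   0.        ,   1.        ]]), 'k1': -0.028000251566418416, 'position': array([1189.18423206,  582.07121247,  899.57462286]), 'orientation': array([ 0.39130485,  0.83637093, -0.35213295, -0.15286129])}
{'clock': 0.1, 'joints': array([-1.01139675e+00,  3.85488457e-01,  6.75303348e-03, -3.98408734e-04,
       -1.19401586e+00, -2.58601663e-01]), 'joint_vel': array([-0.00071796, -0.00189518,  0.00443473,  0.00085198,  0.00157126,
        0.00114443]), 'joint_efforts': array([-8.52318681e-04, -3.93318093e+01,  1.88928956e+01,  4.19803038e+00,
       -2.59328182e-03,  4.95930763e-06]), 'position': array([ 185.00112995, -596.36680574,  194.027471  ]), 'ee_rot': array([-1.49759879e-01,  9.88721897e-01,  9.70492561e-04, -2.18849419e-04]), 'contact_force': array([-0.39992084, -0.18291871, -0.578195  ]), 'wrist_torque': array([ 0.00619047,  0.02648139, -0.03580839]), 'grasp_force': 0.0, 'gripper_width': 85.61517128861132}
```

View pics/top0.png

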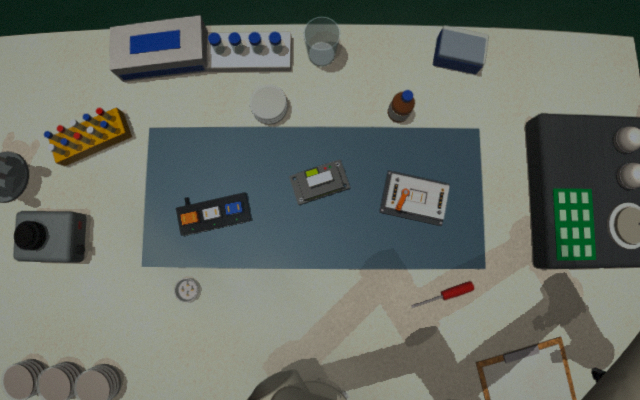

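View pics/scene0.png

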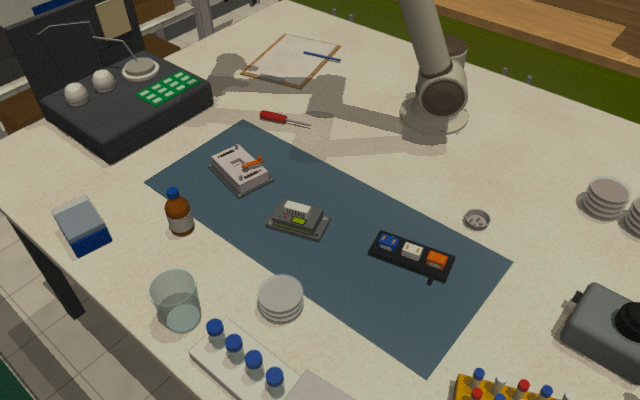

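The top view shows the charger at about (214,214) with the blue pack at (233,209), the upper half at (320,181), and the lower half at (415,197) with its lever open, knob near (402,208). The scene view agrees.

```bash
cat > m.py <<'E'
from h import *
im=cv2.imread('pics/top0.png'); p=arm.camera_params('top'); hsv=cv2.cvtColor(im,cv2.COLOR_BGR2HSV)
def blob(lo,hi,box,z,name):
    m=np.zeros(im.shape[:2],np.uint8); x0,y0,x1,y1=box
    m[y0:y1,x0:x1]=cv2.inRange(hsv,lo,hi)[y0:y1,x0:x1]
    cs=cv2.findContours(m,cv2.RETR_EXTERNAL,cv2.CHAIN_APPROX_NONE)[0]; c=max(cs,key=cv2.contourArea)
    w=np.array([onz(p,q[0].astype(float),z)[:2] for q in c],np.float32)
    r=cv2.minAreaRect(w); M=cv2.moments(w.reshape(-1,1,2)); print(name,np.round(r[0],1),np.round(r[1],1),round(r[2],1),'cen',M['m10']/M['m00'],M['m01']/M['m00']); return c
blob((100,120,60),(130,255,255),(222,195,250,222),33,'blue')
blob((5,150,100),(22,255,255),(175,205,205,230),33,'orange')
blob((0,0,150),(179,60,255),(200,200,222,225),33,'white')
blob((0,0,140),(179,70,255),(300,165,340,195),60,'head')
blob((0,0,140),(179,80,255),(375,165,460,230),36,'deck')
blob((3,130,100),(20,255,255),(375,165,460,230),55,'lever')
cv2.imwrite('pics/c.png',cv2.resize(im[150:250,160:460],None,fx=2.66,fy=2.66,interpolation=cv2.INTER_CUBIC))
E
python3 m.py
```

```text
blue [516.8 195.3] [27.5 40.2] 11.6 cen 516.6132381377267 195.1747743049986
orange [492.1 304.2] [25.2 39.3] 13.5 cen 491.9538180798374 304.1339507547069
white [504.1 249.4] [21.5 35.2] 14.3 cen 503.09893634094215 249.39004348325608
head [585.6 -13.6] [21.3 55.8] 18.9 cen 585.4232205827198 -13.378775927919458
deck [ 546.9 -252.5] [140.9  81. ] 77.8 cen 546.9875249365723 -256.2305158595668
lever [ 536.4 -212.2] [15.9 53.9] 68.5 cen 538.2052955299193 -211.60530438782564
```

View pics/c.png

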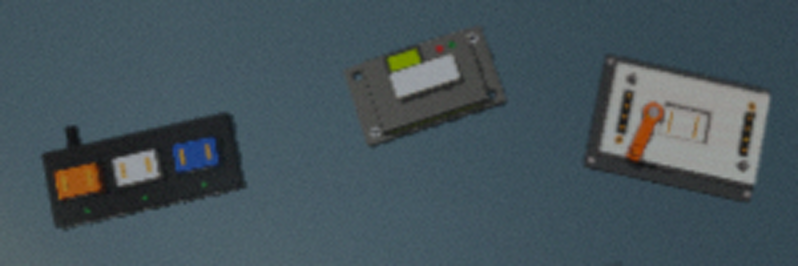

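The crop shows the packs in order orange, white, blue with their long sides along the row. The upper half's head is at crop (425,75), and the lower half's pivot at (652,108) with the lever out to its −x side. I'll go over the lower half first and look from near.

```bash
python3 -m handwheel '[{"x":0.111,"y":0.108,"z":0.02,"az":0.042},{"x":0.111,"y":0.108,"z":0.02,"az":0.042},{"x":0.111,"y":0.108,"z":0.02,"az":0.042},{"x":0.111,"y":0.108,"z":0.02,"az":0.042},{"x":0.111,"y":0.108,"z":0.02,"az":0.042},{"x":0.111,"y":0.108,"z":0.02,"az":0.042},{"x":0.111,"y":0.108,"z":0.02,"az":0.042},{"x":0.111,"y":0.108,"z":0.02,"az":0.042}]' 
python3 -m handwheel '[{"x":0.111,"y":0.108,"z":0.02,"az":0.042},{"x":0.111,"y":0.108,"z":0.02,"az":0.042},{"x":0.111,"y":0.108,"z":0.02,"az":0.042},{"x":0.111,"y":0.108,"z":0.02,"az":0.042},{"x":0.111,"y":0.108,"z":0.02,"az":0.042},{"x":0.111,"y":0.108,"z":0.02,"az":0.042},{"x":0.111,"y":0.108,"z":0.02,"az":0.042},{"x":0.0,"y":0.0}]'
python3 - <<'E'
from h import *
im,p=snap('wrist','w1.png'); print(p); s=arm.read_state(); print(s['clock'],s['position'],s['ee_rot'],s['joints'])
for X in [(546.9,-252.5,36),(554.1,-219.3,50)]: print(proj(p,X))
E
```

```text
{'K': array([[288.54731427,   0.        , 316.63715676],
       [  0.        , 288.54731427, 200.69577225],
       [  0.        ,   0.        ,   1.        ]]), 'k1': 0.009663336728415378, 'position': array([ 123.01824782, -615.87401946,  372.52725053]), 'orientation': array([0.5883822 , 0.79806181, 0.10538311, 0.07614552])}
0.15 [ 185.02825247 -596.46827217  194.18348182] [-1.49770297e-01  9.88720470e-01  8.09754224e-04 -1.88227949e-04] [-1.01140818e+00  3.85378932e-01  6.95352224e-03 -3.21283165e-04
 -1.19400656e+00 -2.58597697e-01]
[457.17593941 460.55484005]
[479.57959145 479.18516547]invalid input at $[0]: expected keys x, y, z, ax, ay, az
invalid input at $[0]: expected keys x, y, z, ax, ay, az
```

View pics/w1.png

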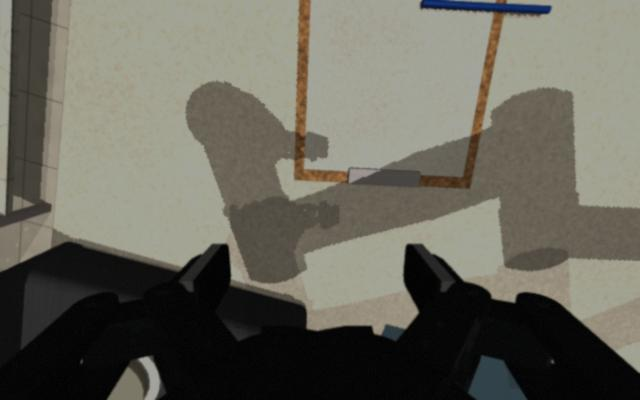

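The wrist view shows the fingers at the bottom of the picture, so the camera looks ahead along tool +x. The move was refused because every row needs all six keys. I'll place the TCP on the +y side of the lower half.

```bash
python3 -m handwheel '[{"x":0.12,"y":0.138,"z":0,"ax":0,"ay":0,"az":0.042},{"x":0.12,"y":0.138,"z":0,"ax":0,"ay":0,"az":0.042},{"x":0.12,"y":0.138,"z":0,"ax":0,"ay":0,"az":0.042},{"x":0.12,"y":0.138,"z":0,"ax":0,"ay":0,"az":0.042},{"x":0.12,"y":0.138,"z":0,"ax":0,"ay":0,"az":0.042},{"x":0.12,"y":0.138,"z":0,"ax":0,"ay":0,"az":0.042},{"x":0.12,"y":0.138,"z":0,"ax":0,"ay":0,"az":0.042},{"x":0.12,"y":0.138,"z":0,"ax":0,"ay":0,"az":0.042}]' 
python3 -m handwheel '[{"x":0.12,"y":0.138,"z":0,"ax":0,"ay":0,"az":0.042},{"x":0.12,"y":0.138,"z":0,"ax":0,"ay":0,"az":0.042},{"x":0.12,"y":0.138,"z":0,"ax":0,"ay":0,"az":0.042},{"x":0.12,"y":0.138,"z":0,"ax":0,"ay":0,"az":0.042},{"x":0.12,"y":0.138,"z":0,"ax":0,"ay":0,"az":0.042},{"x":0.12,"y":0.138,"z":0,"ax":0,"ay":0,"az":0.042},{"x":0.12,"y":0.138,"z":0,"ax":0,"ay":0,"az":0.042},{"x":0.12,"y":0.138,"z":0,"ax":0,"ay":0,"az":0.042}]' 
python3 -m handwheel '[{"x":0,"y":0,"z":0,"ax":0,"ay":0,"az":0},{"x":0,"y":0,"z":0,"ax":0,"ay":0,"az":0},{"x":0,"y":0,"z":0,"ax":0,"ay":0,"az":0},{"x":0,"y":0,"z":0,"ax":0,"ay":0,"az":0},{"x":0,"y":0,"z":0,"ax":0,"ay":0,"az":0},{"x":0,"y":0,"z":0,"ax":0,"ay":0,"az":0},{"x":0,"y":0,"z":0,"ax":0,"ay":0,"az":0},{"x":0,"y":0,"z":0,"ax":0,"ay":0,"az":0}]'
python3 - <<'E'
from h import *
im,p=snap('wrist','w1.png'); import pickle; pickle.dump(p,open('w1.pkl','wb')); s=arm.read_state(); print(s['clock'],s['position'],s['ee_rot'],s['joints'])
for X in [(546.9,-252.5,36),(554.1,-219.3,50)]: print(proj(p,X))
E
```

```text
clock: 0.95
position: [377.8, -374.7, 194.8]
ee_rot: [-0.404, 0.915, 0.0, -0.0]
contact_force: [0.8, -0.3, -0.0]
gripper_width: 85.3
grasp_force: 0.0
clock: 1.75
position: [569.8, -154.0, 194.7]
ee_rot: [-0.628, 0.778, 0.0, -0.0]
contact_force: [0.8, -1.2, -0.7]
gripper_width: 85.1
grasp_force: 0.0
clock: 2.55
position: [569.1, -155.5, 195.1]
ee_rot: [-0.627, 0.779, -0.0, 0.0]
contact_force: [0.3, 1.0, 0.3]
gripper_width: 85.6
grasp_force: 0.0
2.6 [ 569.13201093 -155.41155414  195.05855334] [-6.27288555e-01  7.78786920e-01 -9.17098988e-06  4.28213180e-05] [ 7.69614163e-03  3.25206892e-01 -8.14153671e-02 -4.22842110e-05
 -1.16409556e+00 -2.22342377e-01]
[317.53817305  90.87209264]
[317.59534892 122.95292276]
```

View pics/w1.png

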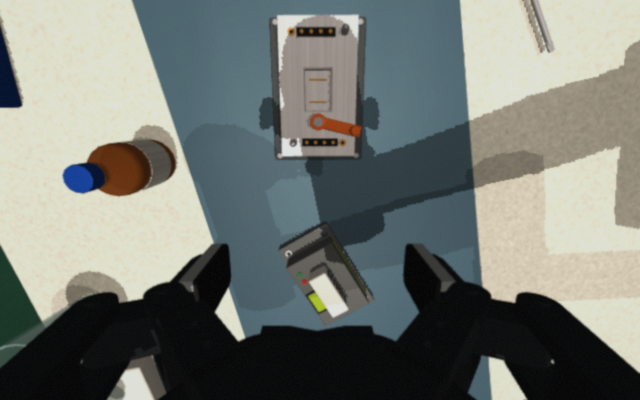

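The wrist view shows the lower half upright at (318,88), with the pocket at (318,90), the pivot at (317,121), the dowel tips near (345,29) and (293,143), and the knob near (355,130). Now a finer measurement.

Run:
```python
from h import *
import pickle
im=cv2.imread('pics/w1.png'); p=pickle.load(open('w1.pkl','rb')); hsv=cv2.cvtColor(im,cv2.COLOR_BGR2HSV)
# deck: union of bright non-blue in box -> hull
sub=np.zeros(im.shape[:2],np.uint8); sub[8:162,262:372]=255
m=cv2.inRange(hsv,(0,0,70),(179,70,255))&sub
m=cv2.morphologyEx(m,cv2.MORPH_OPEN,np.ones((3,3)))
c=max(cv2.findContours(m,cv2.RETR_EXTERNAL,cv2.CHAIN_APPROX_NONE)[0],key=cv2.contourArea)
w=np.array([onz(p,q[0].astype(float),36)[:2] for q in c],np.float32); print('deck',cv2.minAreaRect(w),cv2.boundingRect(c))
m=cv2.inRange(hsv,(3,130,90),(20,255,255))&sub
c=max(cv2.findContours(m,cv2.RETR_EXTERNAL,cv2.CHAIN_APPROX_NONE)[0],key=cv2.contourArea)
w=np.array([onz(p,q[0].astype(float),57)[:2] for q in c],np.float32); print('lever',cv2.minAreaRect(w),cv2.boundingRect(c))
for n,uv,z in [('da',(293,143),52),('db',(345,29),52),('pivot',(317,121.5),56),('pocket',(318,90),36),('knob',(355,130),63)]: print(n,onz(p,uv,z)[:2])
cv2.imwrite('pics/c2.png',cv2.resize(im[8:162,262:372],None,fx=3.8,fy=3.8,interpolation=cv2.INTER_CUBIC))
```

```text
deck ((549.46484375, -254.3646240234375), (156.32017517089844, 123.58737182617188), 77.63072204589844) (262, 8, 110, 154)
lever ((536.08056640625, -213.51611328125), (15.941658020019531, 54.946815490722656), 68.0384292602539) (310, 114, 52, 23)
da [ 584.90618238 -204.35369836]
db [ 508.46549665 -301.26437549]
pivot [ 554.42323731 -220.88147558]
pocket [ 546.21464182 -253.26787511]
knob [ 517.47163362 -204.00162244]
```

View pics/c2.png

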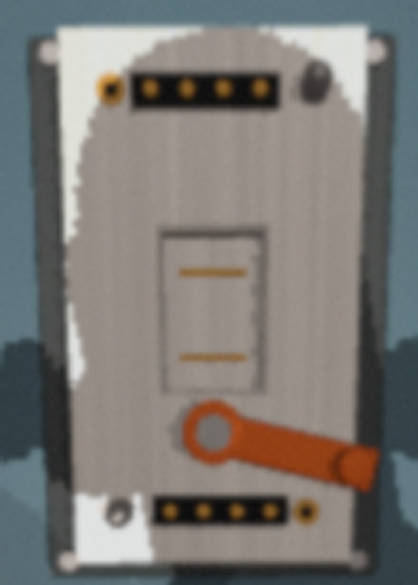

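The crop shows the pivot at crop (213,432), the dowel tips at about (320,68) and (117,513), the pocket opening at (162–266, 230–393), the knob at (356,466), and deck corners (57,27), (367,27), (76,564) and (360,564).

Run:
```python
from h import *
import pickle
p=pickle.load(open('w1.pkl','rb'))
L=[((320,68),52,(-28,-57)),((117,513),52,(28,57)),((213,432),56,(0,34)),((57,27),36,(42,-72)),((367,27),36,(-42,-72)),((76,564),36,(42,72)),((360,564),36,(-42,72)),((162,230),36,(14.5,-21.5)),((266,230),36,(-14.5,-21.5)),((162,393),36,(14.5,21.5)),((266,393),36,(-14.5,21.5))]
W=np.array([onz(p,np.array(c)/3.8+[262,8]-.37,z)[:2] for c,z,l in L]); A=np.array([l for *_,l in L],float)
a=A-A.mean(0); b=W-W.mean(0); t=np.arctan2((a[:,0]*b[:,1]-a[:,1]*b[:,0]).sum(),(a*b).sum()); Rm=np.array([[np.cos(t),-np.sin(t)],[np.sin(t),np.cos(t)]]); o=W.mean(0)-Rm@A.mean(0)
print(o,np.degrees(t)); print(np.round((W-o)@Rm-A,1))
k=onz(p,np.array((356,466))/3.8+[262,8]-.37,66)[:2]; kl=(k-o)@Rm; print('knob',k,kl,np.hypot(*(kl-[0,34])), 'ang', np.arctan2(-(kl[0]),-(kl[1]-34)))
# upper half head in this view
im=cv2.imread('pics/w1.png');hsv=cv2.cvtColor(im,cv2.COLOR_BGR2HSV);sub=np.zeros(im.shape[:2],np.uint8);sub[262:325,300:352]=255
m=cv2.inRange(hsv,(0,0,140),(179,50,255))&sub;c=max(cv2.findContours(m,cv2.RETR_EXTERNAL,cv2.CHAIN_APPROX_NONE)[0],key=cv2.contourArea)
w=np.array([onz(p,q[0].astype(float),60)[:2] for q in c],np.float32); print(cv2.minAreaRect(w))
```

```text
[ 546.16759838 -253.63559954] -11.89092375685238
[[ 0.1 -0.4]
 [ 0.4 -1.2]
 [ 0.6 -0.4]
 [ 0.1 -0.4]
 [ 0.1  0.2]
 [ 0.7  0. ]
 [-2.2  0.7]
 [ 0.1 -0.2]
 [-0.3 -0. ]
 [ 1.   0.8]
 [-0.6  1. ]]
knob [ 517.56628285 -203.81846264] [-38.25235819  42.85486521] 39.26387073248646 ang 1.7982750951950102
((584.3283081054688, -15.907695770263672), (24.310077667236328, 60.26141357421875), 18.211755752563477)
```

```bash
python3 -m handwheel '[{"x":-0.022,"y":0.133,"z":0,"ax":0,"ay":0,"az":0.0174},{"x":-0.022,"y":0.133,"z":0,"ax":0,"ay":0,"az":0.0174},{"x":-0.022,"y":0.133,"z":0,"ax":0,"ay":0,"az":0.0174},{"x":-0.022,"y":0.133,"z":0,"ax":0,"ay":0,"az":0.0174},{"x":-0.022,"y":0.133,"z":0,"ax":0,"ay":0,"az":0.0174},{"x":-0.022,"y":0.133,"z":0,"ax":0,"ay":0,"az":0.0174},{"x":-0.022,"y":0.133,"z":0,"ax":0,"ay":0,"az":0.0174},{"x":-0.022,"y":0.133,"z":0,"ax":0,"ay":0,"az":0.0174}]' >/dev/null
python3 -m handwheel '[{"x":-0.022,"y":0.133,"z":0,"ax":0,"ay":0,"az":0.0174},{"x":-0.022,"y":0.133,"z":0,"ax":0,"ay":0,"az":0.0174},{"x":-0.022,"y":0.133,"z":0,"ax":0,"ay":0,"az":0.0174},{"x":-0.022,"y":0.133,"z":0,"ax":0,"ay":0,"az":0.0174},{"x":-0.022,"y":0.133,"z":0,"ax":0,"ay":0,"az":0.0174},{"x":-0.022,"y":0.133,"z":0,"ax":0,"ay":0,"az":0.0174},{"x":-0.022,"y":0.133,"z":0,"ax":0,"ay":0,"az":0.0174},{"x":-0.022,"y":0.133,"z":0,"ax":0,"ay":0,"az":0.0174}]' >/dev/null
python3 -m handwheel '[{"x":0,"y":0,"z":0,"ax":0,"ay":0,"az":0},{"x":0,"y":0,"z":0,"ax":0,"ay":0,"az":0},{"x":0,"y":0,"z":0,"ax":0,"ay":0,"az":0},{"x":0,"y":0,"z":0,"ax":0,"ay":0,"az":0},{"x":0,"y":0,"z":0,"ax":0,"ay":0,"az":0},{"x":0,"y":0,"z":0,"ax":0,"ay":0,"az":0},{"x":0,"y":0,"z":0,"ax":0,"ay":0,"az":0},{"x":0,"y":0,"z":0,"ax":0,"ay":0,"az":0}]'
python3 - <<'E'
from h import *
im,p=snap('wrist','w2.png'); hsv=cv2.cvtColor(im,cv2.COLOR_BGR2HSV)
q=proj(p,(516,194,33)); print(q)
sub=np.zeros(im.shape[:2],np.uint8); cv2.circle(sub,tuple(int(v) for v in q),40,255,-1)
m=cv2.inRange(hsv,(105,150,50),(130,255,255))&sub
c=max(cv2.findContours(m,cv2.RETR_EXTERNAL,cv2.CHAIN_APPROX_NONE)[0],key=cv2.contourArea)
w=np.array([onz(p,q[0].astype(float),33)[:2] for q in c],np.float32); print(cv2.minAreaRect(w),cv2.boundingRect(c))
s=arm.read_state(); u=s['ee_rot']; print(s['position'],np.degrees(2*np.arctan2(u[1],u[0]))-90)
E
```

```text
clock: 5.0
position: [498.8, 270.1, 195.0]
ee_rot: [0.781, -0.624, 0.0, -0.0]
contact_force: [-1.0, -0.5, -0.3]
gripper_width: 85.4
grasp_force: 0.0
[316.78263622 111.47575393]
((516.516845703125, 193.37548828125), (26.194345474243164, 39.75197982788086), 12.74756145477295) (305, 92, 24, 38)
[498.83928846 270.22107359 195.04776189] -167.238034637257
```

View pics/w2.png

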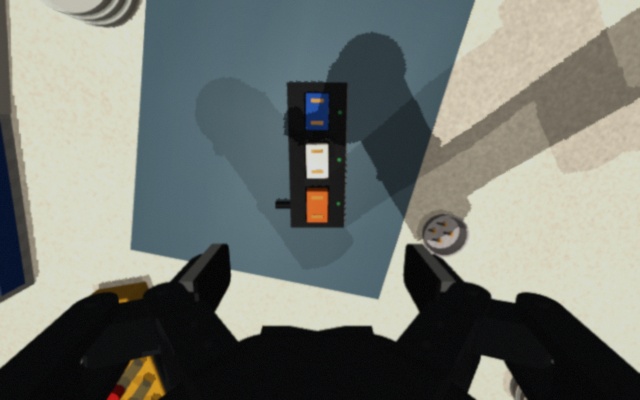

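Blue pack at pixel (317,111), charger square in view: pack at (516.5,193.4), yaw 12.75°, and the tool is already aligned. Going in for the grasp.

```bash
python3 -m handwheel '[{"x":0.022,"y":-0.096,"z":0,"ax":0,"ay":0,"az":0},{"x":0.022,"y":-0.096,"z":0,"ax":0,"ay":0,"az":0},{"x":0.022,"y":-0.096,"z":0,"ax":0,"ay":0,"az":0},{"x":0.022,"y":-0.096,"z":0,"ax":0,"ay":0,"az":0},{"x":0,"y":0,"z":-0.15,"ax":0,"ay":0,"az":0},{"x":0,"y":0,"z":-0.15,"ax":0,"ay":0,"az":0},{"x":0,"y":0,"z":-0.15,"ax":0,"ay":0,"az":0},{"x":0,"y":0,"z":-0.15,"ax":0,"ay":0,"az":0}]' 
python3 -m handwheel '[{"x":0,"y":0,"z":-0.06,"ax":0,"ay":0,"az":0},{"x":0,"y":0,"z":-0.06,"ax":0,"ay":0,"az":0},{"x":0,"y":0,"z":-0.06,"ax":0,"ay":0,"az":0},{"x":0,"y":0,"z":-0.06,"ax":0,"ay":0,"az":0},{"x":0,"y":0,"z":-0.035,"ax":0,"ay":0,"az":0},{"x":0,"y":0,"z":0,"ax":0,"ay":0,"az":0},{"x":0,"y":0,"z":0,"ax":0,"ay":0,"az":0},{"x":0,"y":0,"z":0,"ax":0,"ay":0,"az":0}]' 
python3 -m handwheel '[{"x":0,"y":0,"z":0,"ax":0,"ay":0,"az":0},{"x":0,"y":0,"z":0,"ax":0,"ay":0,"az":0},{"x":0,"y":0,"z":0,"ax":0,"ay":0,"az":0},{"x":0,"y":0,"z":0,"ax":0,"ay":0,"az":0},{"x":0,"y":0,"z":0,"ax":0,"ay":0,"az":0},{"x":0,"y":0,"z":0,"ax":0,"ay":0,"az":0},{"x":0,"y":0,"z":0,"ax":0,"ay":0,"az":0},{"x":0,"y":0,"z":0,"ax":0,"ay":0,"az":0}]' -1
```

```text
clock: 5.85
position: [516.5, 193.5, 74.2]
ee_rot: [0.781, -0.624, 0.0, -0.0]
contact_force: [0.1, -0.0, 0.7]
gripper_width: 85.2
grasp_force: 0.0
clock: 6.65
position: [516.9, 193.8, 20.6]
ee_rot: [0.781, -0.624, 0.0, -0.001]
contact_force: [0.9, -0.4, 0.8]
gripper_width: 85.6
grasp_force: 0.0
clock: 7.45
position: [516.4, 193.5, 20.0]
ee_rot: [0.781, -0.624, -0.0, 0.0]
contact_force: [-0.0, -1.8, 0.2]
gripper_width: -0.2
grasp_force: 0.0
```

The fingers shut on nothing, so I'll look.

Run:
```python
from h import *
im,p=snap('scene','s1.png'); q=proj(p,(516,194,33)); x,y=[int(v) for v in q]; print(q)
a=cv2.resize(im[max(0,y-70):y+70,x-80:x+80],None,fx=2.5,fy=2.5,interpolation=cv2.INTER_CUBIC)
b=arm.get_image('wrist')[:,:,::-1]; b=cv2.resize(b,(560,350))[:, 80:480]
cv2.imwrite('pics/s1c.png',np.vstack([a[:350],b[:250]])[:600])
```

```text
[388.85179346 239.308836  ]
```

View pics/s1c.png

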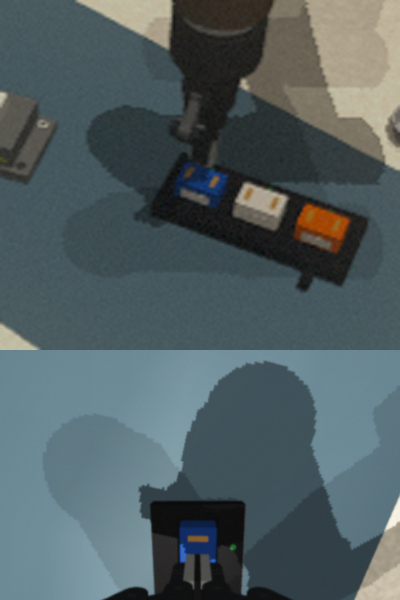

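The scene crop shows the shut fingertips at (204,160), just above the blue pack's top at (203,182). The wrist inset shows the same, so the tips are higher than the reported TCP suggests. I'll probe gently downward with the shut tips to calibrate their height against the known pack top (33 mm).

```bash
python3 - <<'E'
from h import *
p=arm.camera_params('scene')
for z in (20,33,40,50): print(z,(proj(p,(516.4,193.5,z))-[308,169])*2.5)
E
python3 -m handwheel '[{"x":0,"y":0,"z":-0.005,"ax":0,"ay":0,"az":0},{"x":0,"y":0,"z":-0.005,"ax":0,"ay":0,"az":0},{"x":0,"y":0,"z":-0.005,"ax":0,"ay":0,"az":0},{"x":0,"y":0,"z":0,"ax":0,"ay":0,"az":0},{"x":0,"y":0,"z":0,"ax":0,"ay":0,"az":0},{"x":0,"y":0,"z":0,"ax":0,"ay":0,"az":0},{"x":0,"y":0,"z":0,"ax":0,"ay":0,"az":0},{"x":0,"y":0,"z":0,"ax":0,"ay":0,"az":0}]'
```

```text
20 [200.29705631 185.42111982]
33 [201.40518762 175.76620531]
40 [202.00900344 170.50314297]
50 [202.8804067  162.90503105]
clock: 8.35
position: [516.4, 193.5, 17.0]
ee_rot: [0.781, -0.624, -0.0, -0.0]
contact_force: [-0.2, 0.3, 0.5]
gripper_width: 0.1
grasp_force: 0.0
```

```bash
python3 -m handwheel '[{"x":0,"y":0,"z":-0.005,"ax":0,"ay":0,"az":0},{"x":0,"y":0,"z":-0.005,"ax":0,"ay":0,"az":0},{"x":0,"y":0,"z":-0.005,"ax":0,"ay":0,"az":0},{"x":0,"y":0,"z":0,"ax":0,"ay":0,"az":0},{"x":0,"y":0,"z":0,"ax":0,"ay":0,"az":0},{"x":0,"y":0,"z":0,"ax":0,"ay":0,"az":0},{"x":0,"y":0,"z":0,"ax":0,"ay":0,"az":0},{"x":0,"y":0,"z":0,"ax":0,"ay":0,"az":0}]'
python3 - <<'E'
from h import *
im,p=snap('scene','s2.png'); 
w=arm.get_image('wrist')[:,:,::-1]; pw=arm.camera_params('wrist'); s=arm.read_state()['position']
for dz in (0,20): print(dz,proj(pw,s+[0,0,dz]),proj(p,s+[0,0,dz]))
u,v=[int(a) for a in proj(pw,s)]
a=cv2.resize(im[204:264,350:430],None,fx=5,fy=5,interpolation=cv2.INTER_CUBIC)
b=cv2.resize(w[280:360,270:370],None,fx=3.75,fy=3.75,interpolation=cv2.INTER_CUBIC)
cv2.imwrite('pics/s2c.png',np.hstack([a,b]) if a.shape[0]==b.shape[0] else np.hstack([a,b[:300]]))
E
```

```text
clock: 9.15
position: [516.4, 193.5, 14.0]
ee_rot: [0.781, -0.624, 0.0, -0.0]
contact_force: [0.3, 0.9, -0.0]
gripper_width: -0.1
grasp_force: 0.0
0 [316.7884179  226.15406074] [387.91648508 244.91829934]
20 [316.80666924 237.83176067] [388.59642845 238.99452496]
```

View pics/s2c.png

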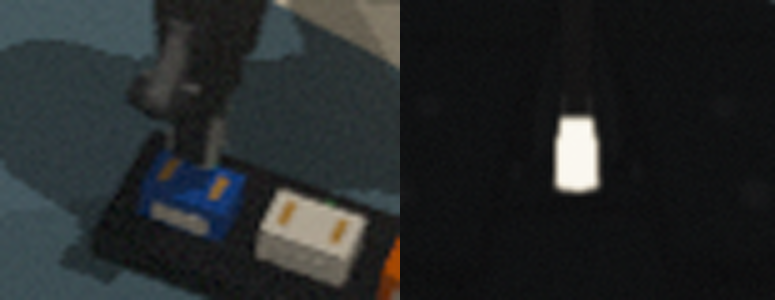

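The scene crop shows the tips at (180–212,160), still at the pack's top face. The wrist crop was misplaced. I'll read the tip edge numerically instead.

Run:
```python
from h import *
im=arm.get_image('wrist'); p=arm.camera_params('wrist'); s=arm.read_state()['position']; print(s)
hsv=cv2.cvtColor(im,cv2.COLOR_RGB2HSV); m=cv2.inRange(hsv,(105,120,40),(130,255,255))
for r in range(180,272,4): print(r,''.join('B' if m[r,c] else ('.' if hsv[r,c,2]>70 else ('+' if hsv[r,c,2]>40 else '#')) for c in range(280,356,1)))
for z in (8,16,33): print(z,[np.round(proj(p,(516.5+a*np.cos(.2225)-b*np.sin(.2225),193.4+a*np.sin(.2225)+b*np.cos(.2225),z)) ) for a in(-13,13) for b in (-20,20)])
```

```text
[516.41200921 193.50760749  14.04352356]
180 ############################################################################
184 ############################################################################
188 ############################################################################
192 ############################################################################
196 ############################################################################
200 #################BBBBBBBBBBBBBBBBBBBBBBBBBBBBBBBBBBBBBBBBBB#################
204 ################BBBBBBBBBBBBBBBBBBBBBBBBBBBBBBBBBBBBBBBBBBBB################
208 ###############BBBBBBBBBBBBBBBBBBBBBBBBBBBBBBBBBBBBBBBBBBBBBB###############
212 ###############BBBBBBBBBBBBBBBBBBBBBBBBBBBBBBBBBBBBBBBBBBBBBB###############
216 ###############BBBBBBBBBB..........................BBBBBBBBB################
220 +++++++########BBBBBBBBBB..........................BBBBBBBBB################
224 +++++++++++++##BBBBBBBBBBBBBBBBBBBBBBBBBBBBBBBBBBBBBBBBBBBBB################
228 +++++++++++++##BBBBBBBBBBBBBBBBBBBBBBBBBBBBBBBBBBBBBBBBBBBBB##############++
232 ++
[... 366 characters left out ...]
.......+##############++++++++++
252 +++++++###############+..........+#######+..........+##############+++++++++
256 ++++++###############+...........+#######...........+###############++++++++
260 +++++################+...........+#######+...........+################++++++
264 ++++###################+++.......+######+........++#####################+###
268 ##############################+..+######+..+################################
8 [array([336., 194.]), array([335., 250.]), array([297., 194.]), array([298., 250.])]
16 [array([337., 197.]), array([336., 255.]), array([296., 197.]), array([297., 255.])]
33 [array([339., 204.]), array([338., 268.]), array([294., 204.]), array([295., 268.])]
```

```bash
for i in 1; do python3 -m handwheel '[{"x":0,"y":0,"z":-0.005,"ax":0,"ay":0,"az":0},{"x":0,"y":0,"z":-0.005,"ax":0,"ay":0,"az":0},{"x":0,"y":0,"z":-0.005,"ax":0,"ay":0,"az":0},{"x":0,"y":0,"z":-0.005,"ax":0,"ay":0,"az":0},{"x":0,"y":0,"z":0,"ax":0,"ay":0,"az":0},{"x":0,"y":0,"z":0,"ax":0,"ay":0,"az":0},{"x":0,"y":0,"z":0,"ax":0,"ay":0,"az":0},{"x":0,"y":0,"z":0,"ax":0,"ay":0,"az":0}]'; done
python3 - <<'E'
from h import *
p=arm.camera_params('wrist'); s=arm.read_state(); Rt=R.from_quat(s['ee_rot']); print(s['joints'])
for a in (0,11):
  print(a,[np.round(proj(p,s['position']+Rt.apply([a,0,-d])),0) for d in (0,10,20,30,40)])
E
```

```text
clock: 10.1
position: [516.4, 193.5, 10.1]
ee_rot: [0.781, -0.624, 0.0, -0.0]
contact_force: [0.0, 0.1, -0.5]
gripper_width: -0.5
grasp_force: 0.0
[ 6.52510967e-01  4.66696361e-01 -3.98220698e-01  2.88887777e-05
 -7.05751127e-01 -4.29607690e-01]
0 [array([317., 226.]), array([317., 232.]), array([317., 238.]), array([317., 245.]), array([317., 253.])]
11 [array([317., 210.]), array([317., 215.]), array([317., 220.]), array([317., 226.]), array([317., 233.])]
```

```bash
for i in 1 2; do python3 -m handwheel '[{"x":0,"y":0,"z":-0.005,"ax":0,"ay":0,"az":0},{"x":0,"y":0,"z":-0.005,"ax":0,"ay":0,"az":0},{"x":0,"y":0,"z":-0.005,"ax":0,"ay":0,"az":0},{"x":0,"y":0,"z":0,"ax":0,"ay":0,"az":0},{"x":0,"y":0,"z":0,"ax":0,"ay":0,"az":0},{"x":0,"y":0,"z":0,"ax":0,"ay":0,"az":0},{"x":0,"y":0,"z":0,"ax":0,"ay":0,"az":0},{"x":0,"y":0,"z":0,"ax":0,"ay":0,"az":0}]'
python3 - <<'E'
from h import *
im=arm.get_image('wrist'); hsv=cv2.cvtColor(im,cv2.COLOR_RGB2HSV); m=cv2.inRange(hsv,(105,120,40),(130,255,255))
for r in range(186,270,4): print(r,''.join('B' if m[r,c] else ('.' if hsv[r,c,2]>70 else ('+' if hsv[r,c,2]>40 else '#')) for c in range(280,356,2)))
E
done
```

```text
clock: 10.9
position: [516.4, 193.5, 7.1]
ee_rot: [0.781, -0.624, 0.0, -0.0]
contact_force: [0.2, -0.1, 0.2]
gripper_width: 0.3
grasp_force: 0.0
186 ######################################
190 ######################################
194 ######################################
198 ######################################
202 ########BBBBBBBBBBBBBBBBBBBBBB########
206 ########BBBBBBBBBBBBBBBBBBBBBB########
210 #######BBBBBBBBBBBBBBBBBBBBBBBB#######
214 #######BBBBBBBBBBBBBBBBBBBBBBBB#######
218 #######BBBBBBB...BBBBBBBBBBBBBB#######
222 #######BBBBBB.............BBBBB#######
226 ++#####BBBBBB............BBBBBB#######
230 ++++++#BBBBBBBBBBBBBBBBBBBBBBBB#######
234 ++++++#BBBBB.....+##+....BBBBBB#######
238 +++++++BBBBB.....###+.....BBBBB+++++++
242 +++++++BBBBB.....###+.....BBBB#+++++++
246 +++++######+.....###+.....#######+++++
250 ++++#######+.....###+.....+######+++++
254 ++++#######......####.....+#######++++
258 +++########......####.....+#######++++
262 +++########......####......########+++
266 +#############+..###+..+############++
clock: 11.75
position: [516.4, 193.5, 4.1]
ee_rot: [
[... 296 characters left out ...]
BBBB########
206 ########BBBBBBBBBBBBBBBBBBBBBB########
210 #######BBBBBBBBBBBBBBBBBBBBBBBB#######
214 #######BBBBBBBBBBBBBBBBBBBBBBBB#######
218 #######BBBBBBBBBBBBBBBBBBBBBBBB#######
222 #######BBBBB..............BBBBB#######
226 #######BBBBB..............BBBBB#######
230 ++++++#BBBBBBBBBBBBBBBBBBBBBBBB#######
234 ++++++#BBBBB.....+##+....BBBBBB#######
238 ++++++#BBBBB.....###+.....BBBBB#++####
242 ++++++#BBBBB.....###+.....BBBBB#++++++
246 +++++######+.....###+.....#######+++++
250 ++++#######+.....###+.....+######+++++
254 ++++#######......####.....+#######++++
258 +++########......####.....+#######++++
262 +++########......####......########+++
266 +#############+..###+..+############++
```

```bash
python3 -m handwheel '[{"x":0,"y":0,"z":-0.005,"ax":0,"ay":0,"az":0},{"x":0,"y":0,"z":-0.005,"ax":0,"ay":0,"az":0},{"x":0,"y":0,"z":-0.005,"ax":0,"ay":0,"az":0},{"x":0,"y":0,"z":-0.005,"ax":0,"ay":0,"az":0},{"x":0,"y":0,"z":0,"ax":0,"ay":0,"az":0},{"x":0,"y":0,"z":0,"ax":0,"ay":0,"az":0},{"x":0,"y":0,"z":0,"ax":0,"ay":0,"az":0},{"x":0,"y":0,"z":0,"ax":0,"ay":0,"az":0}]'
python3 - <<'E'
from h import *
p=arm.camera_params('scene'); im=arm.get_image('scene'); s=arm.read_state()
print([np.round(proj(p,[516.4,193.5,z]),1) for z in (0,20,33,45,60)])
for r in range(222,256,2): print(r,' '.join('%3d'%im[r,c].max()+('b' if im[r,c,2]>1.4*im[r,c,0]+8 else ' ') for c in range(372,410,2)))
E
```

```text
clock: 12.6
position: [516.4, 193.5, 0.1]
ee_rot: [0.781, -0.624, 0.0, -0.0]
contact_force: [0.2, 0.4, 0.6]
gripper_width: 0.5
grasp_force: 0.0
[array([387.5, 249. ]), array([388.1, 243.2]), array([388.6, 239.3]), array([389. , 235.7]), array([389.5, 231.1])]
222  57   62   60   64   59   66   64   39   32   18   30   23   19   47   51   45   51   52   48 
224  62   62   46   36   56   64   57   43   27   29   31   24   27   49   47   50   49   52   50 
226  63   58   36   45   69   72   50   64   74   27   20   25   35   50   54   49   52   49   50 
228  64   54   31   46   60   67   38   35   29   24   28   40   53   48   48   51   52   51   47 
230  59   58   50   28   43   46   29   35   27   25   22   43   49   53   52   49   51   47   50 
232  61   64   65   47   20   25   24   26   29   25   51   55   51   51   48   52   46   53   49 
234  61   60   59   32   26   49b  44   33   24   27   66   56   52   53   47   48   49   49   52 
236  64   62   48   21   43b  66b  39   30   19   31   76   49   26   28   47   46   51   47   45 
238  61   59   21   16   61b  62   26   29   25   41   73   99b  76b  43   24   26   34   42   49 
240  61   39   19   54b  66b  58b  67b  48   36   51   83  142  105b  81b  30   31   28   29   30 
242  52   21   23   52b  64b  71b  66b  69b  69b  77b 112   93  113b  49b  32   28   28  136   97 
244  30   23   21   58b  70b  70b  64b  75b 101b 110b 103b 114b  91b  47b  25   28  101  171  159 
246  22   23   28   60b  71   89   91   79   73b  69b  80b 104b  65b  24   27   28  156  156  158 
248  24   20   24   19   25   42   83   92   99   87   69b  70b  50b  24   28  104  172  149  170 
250  19   19   24   23   25   26   27   21   71   83   68b  69b  23   29   27   83  157  167  172 
252  21   20   17   20   28   25   27   28   26   25   30   32   23   22   28   97  104  105  115 
254  25   24   28   27   27   26   19   28   23   25   28   20   30   28   23  103   96  108   98
```

```bash
python3 -m handwheel '[{"x":0,"y":0,"z":-0.005,"ax":0,"ay":0,"az":0},{"x":0,"y":0,"z":-0.005,"ax":0,"ay":0,"az":0},{"x":0,"y":0,"z":-0.005,"ax":0,"ay":0,"az":0},{"x":0,"y":0,"z":-0.005,"ax":0,"ay":0,"az":0},{"x":0,"y":0,"z":0,"ax":0,"ay":0,"az":0},{"x":0,"y":0,"z":0,"ax":0,"ay":0,"az":0},{"x":0,"y":0,"z":0,"ax":0,"ay":0,"az":0},{"x":0,"y":0,"z":0,"ax":0,"ay":0,"az":0}]'
```

```text
clock: 13.45
position: [516.4, 193.5, -3.2]
ee_rot: [0.781, -0.624, 0.0, 0.0]
contact_force: [-2.8, -0.0, 5.5]
gripper_width: 0.4
grasp_force: 2.8
```

Contact found: the tips touch the 33 mm pack top at reported z ≈ −3, so the true tips sit about 36 mm above the reported TCP. I'll redo the grasp with that offset.

```bash
python3 -m handwheel '[{"x":0,"y":0,"z":0.04,"ax":0,"ay":0,"az":0},{"x":0,"y":0,"z":0.04,"ax":0,"ay":0,"az":0},{"x":0,"y":0,"z":0,"ax":0,"ay":0,"az":0},{"x":0,"y":0,"z":0,"ax":0,"ay":0,"az":0},{"x":0,"y":0,"z":0,"ax":0,"ay":0,"az":0},{"x":0,"y":0,"z":0,"ax":0,"ay":0,"az":0},{"x":0,"y":0,"z":0,"ax":0,"ay":0,"az":0},{"x":0,"y":0,"z":0,"ax":0,"ay":0,"az":0}]' 0.2
python3 -m handwheel '[{"x":0,"y":0,"z":-0.035,"ax":0,"ay":0,"az":0},{"x":0,"y":0,"z":-0.035,"ax":0,"ay":0,"az":0},{"x":0,"y":0,"z":-0.03,"ax":0,"ay":0,"az":0},{"x":0,"y":0,"z":-0.02,"ax":0,"ay":0,"az":0},{"x":0,"y":0,"z":-0.02,"ax":0,"ay":0,"az":0},{"x":0,"y":0,"z":0,"ax":0,"ay":0,"az":0},{"x":0,"y":0,"z":0,"ax":0,"ay":0,"az":0},{"x":0,"y":0,"z":0,"ax":0,"ay":0,"az":0}]'
python3 -m handwheel '[{"x":0,"y":0,"z":0,"ax":0,"ay":0,"az":0},{"x":0,"y":0,"z":0,"ax":0,"ay":0,"az":0},{"x":0,"y":0,"z":0,"ax":0,"ay":0,"az":0},{"x":0,"y":0,"z":0,"ax":0,"ay":0,"az":0},{"x":0,"y":0,"z":0,"ax":0,"ay":0,"az":0},{"x":0,"y":0,"z":0,"ax":0,"ay":0,"az":0},{"x":0,"y":0,"z":0,"ax":0,"ay":0,"az":0},{"x":0,"y":0,"z":0,"ax":0,"ay":0,"az":0}]' -1
```

```text
clock: 14.25
position: [516.3, 193.4, 11.8]
ee_rot: [0.781, -0.624, -0.0, 0.0]
contact_force: [0.1, 0.2, -0.5]
gripper_width: 51.4
grasp_force: 0.0
clock: 15.05
position: [516.6, 193.6, -15.7]
ee_rot: [0.781, -0.624, 0.0, -0.0]
contact_force: [0.7, 0.3, -0.4]
gripper_width: 51.7
grasp_force: 0.0
clock: 15.85
position: [516.7, 193.7, -15.5]
ee_rot: [0.781, -0.624, 0.0, -0.0]
contact_force: [-0.7, 0.8, 5.2]
gripper_width: 24.3
grasp_force: 61.4
```

```bash
python3 -m handwheel '[{"x":0,"y":0,"z":0,"ax":0,"ay":0,"az":0},{"x":0,"y":0,"z":0,"ax":0,"ay":0,"az":0},{"x":0,"y":0,"z":0,"ax":0,"ay":0,"az":0},{"x":0,"y":0,"z":0.013,"ax":0,"ay":0,"az":0},{"x":0,"y":0,"z":0.012,"ax":0,"ay":0,"az":0},{"x":0,"y":0,"z":0,"ax":0,"ay":0,"az":0},{"x":0,"y":0,"z":0,"ax":0,"ay":0,"az":0},{"x":0,"y":0,"z":0,"ax":0,"ay":0,"az":0}]' -0.1
python3 -m handwheel '[{"x":0,"y":0,"z":0,"ax":0,"ay":0,"az":0},{"x":0,"y":0,"z":0,"ax":0,"ay":0,"az":0},{"x":0,"y":0,"z":0,"ax":0,"ay":0,"az":0},{"x":0,"y":0,"z":0,"ax":0,"ay":0,"az":0},{"x":0,"y":0,"z":0,"ax":0,"ay":0,"az":0},{"x":0,"y":0,"z":0,"ax":0,"ay":0,"az":0},{"x":0,"y":0,"z":0,"ax":0,"ay":0,"az":0},{"x":0,"y":0,"z":0,"ax":0,"ay":0,"az":0}]' -1
```

```text
clock: 16.65
position: [516.4, 193.5, -11.0]
ee_rot: [0.781, -0.624, -0.0, -0.0]
contact_force: [-0.1, -0.6, -0.1]
gripper_width: 38.4
grasp_force: 0.0
clock: 17.45
position: [516.6, 193.6, -10.7]
ee_rot: [0.781, -0.624, 0.0, -0.0]
contact_force: [-1.6, 0.8, 5.2]
gripper_width: 23.9
grasp_force: 60.0
```

Gripped: the 5 N is only the pads swinging. Lifting and carrying to the pocket.

```bash
python3 -m handwheel '[{"x":0,"y":0,"z":0.1,"ax":0,"ay":0,"az":0},{"x":0,"y":0,"z":0.2,"ax":0,"ay":0,"az":0},{"x":0,"y":0,"z":0.2,"ax":0,"ay":0,"az":0},{"x":0.0093,"y":-0.1397,"z":0,"ax":0,"ay":0,"az":-0.0171},{"x":0.0093,"y":-0.1397,"z":0,"ax":0,"ay":0,"az":-0.0171},{"x":0.0093,"y":-0.1397,"z":0,"ax":0,"ay":0,"az":-0.0171},{"x":0.0093,"y":-0.1397,"z":0,"ax":0,"ay":0,"az":-0.0171},{"x":0.0093,"y":-0.1397,"z":0,"ax":0,"ay":0,"az":-0.0171}]' 
python3 -m handwheel '[{"x":0.0093,"y":-0.1397,"z":0,"ax":0,"ay":0,"az":-0.0171},{"x":0.0093,"y":-0.1397,"z":0,"ax":0,"ay":0,"az":-0.0171},{"x":0.0093,"y":-0.1397,"z":0,"ax":0,"ay":0,"az":-0.0171},{"x":0.0093,"y":-0.1397,"z":0,"ax":0,"ay":0,"az":-0.0171},{"x":0.0093,"y":-0.1397,"z":0,"ax":0,"ay":0,"az":-0.0171},{"x":0.0093,"y":-0.1397,"z":0,"ax":0,"ay":0,"az":-0.0171},{"x":0.0093,"y":-0.1397,"z":0,"ax":0,"ay":0,"az":-0.0171},{"x":0.0093,"y":-0.1397,"z":0,"ax":0,"ay":0,"az":-0.0171}]' 
python3 -m handwheel '[{"x":0.0093,"y":-0.1397,"z":0,"ax":0,"ay":0,"az":-0.0171},{"x":0.0093,"y":-0.1397,"z":0,"ax":0,"ay":0,"az":-0.0171},{"x":0.0093,"y":-0.1397,"z":0,"ax":0,"ay":0,"az":-0.0171},{"x":0,"y":0,"z":0,"ax":0,"ay":0,"az":0},{"x":0,"y":0,"z":0,"ax":0,"ay":0,"az":0},{"x":0,"y":0,"z":0,"ax":0,"ay":0,"az":0},{"x":0,"y":0,"z":0,"ax":0,"ay":0,"az":0},{"x":0,"y":0,"z":0,"ax":0,"ay":0,"az":0}]'
python3 - <<'E'
from h import *
im,p=snap('wrist','w4.png'); s=arm.read_state(); u=s['ee_rot']; Rt=R.from_quat(u); print(s['position'],np.degrees(2*np.arctan2(u[1],u[0]))-90)
hsv=cv2.cvtColor(im,cv2.COLOR_BGR2HSV); m=cv2.inRange(hsv,(105,150,50),(130,255,255)); m[:150]=0
c=max(cv2.findContours(m,cv2.RETR_EXTERNAL,cv2.CHAIN_APPROX_NONE)[0],key=cv2.contourArea); print(cv2.boundingRect(c))
# expected top face of pack (14 above... top = pos+18.7+25)
for a in (20,-20):
  for b in (-13,13): print(np.round(proj(p,s['position']+Rt.apply([a,b,-43.7])),1))
E
```

```text
clock: 18.25
position: [525.0, 52.6, 88.2]
ee_rot: [0.737, -0.676, -0.0, 0.0]
contact_force: [0.5, 0.7, -0.4]
gripper_width: 23.8
grasp_force: 59.6
clock: 19.05
position: [539.9, -170.8, 88.0]
ee_rot: [-0.66, 0.751, 0.001, -0.0]
contact_force: [0.3, 0.6, -0.6]
gripper_width: 23.8
grasp_force: 59.6
clock: 19.85
position: [546.3, -252.7, 89.1]
ee_rot: [-0.631, 0.776, 0.0, 0.0]
contact_force: [0.3, -0.0, -1.2]
gripper_width: 24.2
grasp_force: 59.6
[ 546.27753382 -252.80487532   89.16373607] 168.21142185981427
(292, 209, 51, 81)
[290.1 218.1]
[343.1 218.1]
[291.9 290.3]
[341.3 290.3]
```

```bash
python3 -m handwheel '[{"x":0,"y":-0.003,"z":-0.08,"ax":0,"ay":0,"az":0},{"x":0,"y":0,"z":-0.08,"ax":0,"ay":0,"az":0},{"x":0,"y":0,"z":-0.08,"ax":0,"ay":0,"az":0},{"x":0,"y":0,"z":-0.06,"ax":0,"ay":0,"az":0},{"x":0,"y":0,"z":-0.01,"ax":0,"ay":0,"az":0},{"x":0,"y":0,"z":0,"ax":0,"ay":0,"az":0},{"x":0,"y":0,"z":0,"ax":0,"ay":0,"az":0},{"x":0,"y":0,"z":0,"ax":0,"ay":0,"az":0}]' 
python3 -m handwheel '[{"x":0,"y":0,"z":-0.015,"ax":0,"ay":0,"az":0},{"x":0,"y":0,"z":-0.015,"ax":0,"ay":0,"az":0},{"x":0,"y":0,"z":-0.015,"ax":0,"ay":0,"az":0},{"x":0,"y":0,"z":0,"ax":0,"ay":0,"az":0},{"x":0,"y":0,"z":0,"ax":0,"ay":0,"az":0},{"x":0,"y":0,"z":0,"ax":0,"ay":0,"az":0},{"x":0,"y":0,"z":0,"ax":0,"ay":0,"az":0},{"x":0,"y":0,"z":0,"ax":0,"ay":0,"az":0}]'
```

```text
clock: 20.7
position: [546.8, -254.3, 27.9]
ee_rot: [-0.63, 0.776, -0.001, 0.001]
contact_force: [-0.6, 0.2, -0.2]
gripper_width: 24.2
grasp_force: 59.6
clock: 21.5
position: [546.2, -254.2, 18.1]
ee_rot: [-0.63, 0.776, -0.0, 0.0]
contact_force: [-0.0, -0.2, -0.7]
gripper_width: 24.0
grasp_force: 59.6
```

```bash
python3 -m handwheel '[{"x":0,"y":0,"z":-0.01,"ax":0,"ay":0,"az":0},{"x":0,"y":0,"z":-0.01,"ax":0,"ay":0,"az":0},{"x":0,"y":0,"z":-0.01,"ax":0,"ay":0,"az":0},{"x":0,"y":0,"z":0,"ax":0,"ay":0,"az":0},{"x":0,"y":0,"z":0,"ax":0,"ay":0,"az":0},{"x":0,"y":0,"z":0,"ax":0,"ay":0,"az":0},{"x":0,"y":0,"z":0,"ax":0,"ay":0,"az":0},{"x":0,"y":0,"z":0,"ax":0,"ay":0,"az":0}]'
```

```text
clock: 22.3
position: [546.2, -254.2, 12.1]
ee_rot: [-0.63, 0.776, -0.0, 0.0]
contact_force: [0.2, -0.2, 0.1]
gripper_width: 23.8
grasp_force: 59.6
```

Entering freely; now the rest.

```bash
python3 -m handwheel '[{"x":0,"y":0,"z":-0.01,"ax":0,"ay":0,"az":0},{"x":0,"y":0,"z":-0.01,"ax":0,"ay":0,"az":0},{"x":0,"y":0,"z":-0.01,"ax":0,"ay":0,"az":0},{"x":0,"y":0,"z":-0.007,"ax":0,"ay":0,"az":0},{"x":0,"y":0,"z":0,"ax":0,"ay":0,"az":0},{"x":0,"y":0,"z":0,"ax":0,"ay":0,"az":0},{"x":0,"y":0,"z":0,"ax":0,"ay":0,"az":0},{"x":0,"y":0,"z":0,"ax":0,"ay":0,"az":0}]'
```

```text
clock: 23.1
position: [546.1, -254.1, 5.3]
ee_rot: [-0.63, 0.776, -0.0, -0.0]
contact_force: [-1.7, 1.4, 5.7]
gripper_width: 24.1
grasp_force: 60.2
```

Seated: contact came exactly at the predicted height. I'll release, rise, turn the tool and go to cage the knob.

```bash
python3 -m handwheel '[{"x":0,"y":0,"z":0,"ax":0,"ay":0,"az":0},{"x":0,"y":0,"z":0,"ax":0,"ay":0,"az":0},{"x":0,"y":0,"z":0,"ax":0,"ay":0,"az":0},{"x":0,"y":0,"z":0.02,"ax":0,"ay":0,"az":0},{"x":0,"y":0,"z":0.06,"ax":0,"ay":0,"az":0},{"x":0,"y":0,"z":0.08,"ax":0,"ay":0,"az":0},{"x":0,"y":0,"z":0.08,"ax":0,"ay":0,"az":0},{"x":0,"y":0,"z":0,"ax":0,"ay":0,"az":0}]' -0.1
python3 -m handwheel '[{"x":-0.0181,"y":0.0316,"z":0,"ax":0,"ay":0,"az":-0.071},{"x":-0.0181,"y":0.0316,"z":0,"ax":0,"ay":0,"az":-0.071},{"x":-0.0181,"y":0.0316,"z":0,"ax":0,"ay":0,"az":-0.071},{"x":-0.0181,"y":0.0316,"z":0,"ax":0,"ay":0,"az":-0.071},{"x":-0.0181,"y":0.0316,"z":0,"ax":0,"ay":0,"az":-0.071},{"x":-0.0181,"y":0.0316,"z":0,"ax":0,"ay":0,"az":-0.071},{"x":-0.0181,"y":0.0316,"z":0,"ax":0,"ay":0,"az":-0.071},{"x":-0.0181,"y":0.0316,"z":0,"ax":0,"ay":0,"az":-0.071}]' -0.53
python3 - <<'E'
from h import *
im=arm.get_image('top')[:,:,::-1]; p=arm.camera_params('top')
hsv=cv2.cvtColor(im,cv2.COLOR_BGR2HSV)
m=cv2.inRange(hsv,(105,120,40),(130,255,255)); m[:160]=0;m[230:]=0;m[:,:380]=0;m[:,460:]=0
c=cv2.findContours(m,cv2.RETR_EXTERNAL,cv2.CHAIN_APPROX_NONE)[0]
if c:
  c=max(c,key=cv2.contourArea); w=np.array([onz(p,q[0].astype(float),49)[:2] for q in c],np.float32); print(cv2.minAreaRect(w))
s=arm.read_state(); print(s['position'],s['joints'])
o=np.array([546.2,-253.6]);t=np.radians(-11.9);Rm=np.array([[np.cos(t),-np.sin(t)],[np.sin(t),np.cos(t)]]); n=np.array([.629,-.777])
A=np.append(np.linspace(1.8,0,13),[-.05]); P=[o+Rm@(np.array([-40*np.sin(a),34-40*np.cos(a)])+(5*n if i else 0)) for i,a in enumerate(A)]
print(P[0]); print(np.round(np.diff(P,axis=0)/200,4).tolist())
E
```

```text
clock: 23.9
position: [548.4, -254.8, 56.0]
ee_rot: [-0.631, 0.776, -0.003, 0.002]
contact_force: [0.1, -0.8, -0.4]
gripper_width: 38.4
grasp_force: 0.0
clock: 24.7
position: [516.8, -203.3, 52.3]
ee_rot: [-0.231, 0.973, 0.0, -0.0]
contact_force: [-0.4, 0.0, 1.3]
gripper_width: 20.1
grasp_force: 0.0
[ 516.01235603 -202.53049393   52.27447005] [-8.19681083e-02  4.12898292e-01 -3.50609400e-01 -8.22301065e-04
 -8.08595732e-01 -1.02387901e+00]
[ 516.96819694 -203.40546457]
[[0.0008, -0.0503], [-0.0063, -0.0293], [-0.0019, -0.0299], [0.0026, -0.0299], [0.0071, -0.0291], [0.0113, -0.0277], [0.0154, -0.0257], [0.019, -0.0232], [0.0223, -0.02], [0.025, -0.0165], [0.0272, -0.0126], [0.0288, -0.0084], [0.0098, -0.0018]]
```

```bash
python3 -m handwheel '[{"x":0,"y":0,"z":-0.04,"ax":0,"ay":0,"az":0},{"x":0,"y":0,"z":-0.04,"ax":0,"ay":0,"az":0},{"x":0,"y":0,"z":-0.04,"ax":0,"ay":0,"az":0},{"x":0,"y":0,"z":-0.025,"ax":0,"ay":0,"az":0},{"x":0,"y":0,"z":-0.01,"ax":0,"ay":0,"az":0},{"x":0,"y":0,"z":0,"ax":0,"ay":0,"az":0},{"x":0,"y":0,"z":0,"ax":0,"ay":0,"az":0},{"x":0,"y":0,"z":0,"ax":0,"ay":0,"az":0}]'
```

```text
clock: 25.55
position: [517.5, -203.7, 21.9]
ee_rot: [-0.234, 0.972, -0.0, 0.0]
contact_force: [-0.1, 0.3, 0.3]
gripper_width: 20.3
grasp_force: 0.0
```

```bash
python3 -m handwheel '[{"x":0.001,"y":-0.025,"z":0,"ax":0,"ay":0,"az":0},{"x":0,"y":-0.025,"z":0,"ax":0,"ay":0,"az":0},{"x":-0.006,"y":-0.029,"z":0,"ax":0,"ay":0,"az":0},{"x":-0.002,"y":-0.03,"z":0,"ax":0,"ay":0,"az":0},{"x":0.003,"y":-0.03,"z":0,"ax":0,"ay":0,"az":0},{"x":0.007,"y":-0.029,"z":0,"ax":0,"ay":0,"az":0},{"x":0.011,"y":-0.028,"z":0,"ax":0,"ay":0,"az":0},{"x":0.015,"y":-0.026,"z":0,"ax":0,"ay":0,"az":0}]'
python3 -m handwheel '[{"x":0.019,"y":-0.023,"z":0,"ax":0,"ay":0,"az":0},{"x":0.022,"y":-0.02,"z":0,"ax":0,"ay":0,"az":0},{"x":0.025,"y":-0.016,"z":0,"ax":0,"ay":0,"az":0},{"x":0.027,"y":-0.013,"z":0,"ax":0,"ay":0,"az":0},{"x":0.029,"y":-0.008,"z":0,"ax":0,"ay":0,"az":0},{"x":0,"y":0,"z":0,"ax":0,"ay":0,"az":0},{"x":0,"y":0,"z":0,"ax":0,"ay":0,"az":0},{"x":0,"y":0,"z":0,"ax":0,"ay":0,"az":0}]'
```

```text
clock: 26.35
position: [524.0, -248.8, 21.8]
ee_rot: [-0.234, 0.972, -0.0, 0.001]
contact_force: [-1.7, 0.3, 0.2]
gripper_width: 19.8
grasp_force: 0.6
clock: 27.15
position: [547.8, -264.0, 21.8]
ee_rot: [-0.234, 0.972, -0.0, 0.0]
contact_force: [-0.4, 0.4, -0.3]
gripper_width: 20.0
grasp_force: 0.0
```

```bash
python3 -m handwheel '[{"x":0.005,"y":-0.001,"z":0,"ax":0,"ay":0,"az":0},{"x":0.005,"y":-0.001,"z":0,"ax":0,"ay":0,"az":0},{"x":0.005,"y":-0.001,"z":0,"ax":0,"ay":0,"az":0},{"x":0.005,"y":-0.001,"z":0,"ax":0,"ay":0,"az":0},{"x":0,"y":0,"z":0,"ax":0,"ay":0,"az":0},{"x":0,"y":0,"z":0,"ax":0,"ay":0,"az":0},{"x":0,"y":0,"z":0,"ax":0,"ay":0,"az":0},{"x":0,"y":0,"z":0,"ax":0,"ay":0,"az":0}]'
```

```text
clock: 27.95
position: [549.5, -264.0, 21.2]
ee_rot: [-0.233, 0.972, 0.001, -0.002]
contact_force: [-3.4, 2.8, 2.9]
gripper_width: 20.3
grasp_force: 2.4
```

Lever is against its stop. I'll back off, rise, and swing to view the upper half from near.

```bash
python3 -m handwheel '[{"x":-0.015,"y":0.003,"z":0,"ax":0,"ay":0,"az":0},{"x":0,"y":0,"z":0.02,"ax":0,"ay":0,"az":0},{"x":0,"y":0,"z":0.08,"ax":0,"ay":0,"az":0},{"x":0,"y":0,"z":0.1,"ax":0,"ay":0,"az":0},{"x":0,"y":0,"z":0.1,"ax":0,"ay":0,"az":0},{"x":0.004,"y":0.12,"z":0.02,"ax":0,"ay":0,"az":0.075},{"x":0.004,"y":0.139,"z":0.02,"ax":0,"ay":0,"az":0.075},{"x":0.004,"y":0.139,"z":0.02,"ax":0,"ay":0,"az":0.075}]' 0.2
python3 -m handwheel '[{"x":0.004,"y":0.139,"z":0.02,"ax":0,"ay":0,"az":0.075},{"x":0.004,"y":0.139,"z":0.02,"ax":0,"ay":0,"az":0.075},{"x":0.004,"y":0.139,"z":0.02,"ax":0,"ay":0,"az":0.075},{"x":0.004,"y":0.139,"z":0.02,"ax":0,"ay":0,"az":0.075},{"x":0.004,"y":0.139,"z":0.02,"ax":0,"ay":0,"az":0.075},{"x":0.004,"y":0.139,"z":0.02,"ax":0,"ay":0,"az":0.075},{"x":0.004,"y":0.139,"z":0.02,"ax":0,"ay":0,"az":0.075},{"x":0.004,"y":0.139,"z":0.02,"ax":0,"ay":0,"az":0.075}]'
python3 -m handwheel '[{"x":0.004,"y":0.139,"z":0.02,"ax":0,"ay":0,"az":0.078},{"x":0,"y":0,"z":0,"ax":0,"ay":0,"az":0},{"x":0,"y":0,"z":0,"ax":0,"ay":0,"az":0},{"x":0,"y":0,"z":0,"ax":0,"ay":0,"az":0},{"x":0,"y":0,"z":0,"ax":0,"ay":0,"az":0},{"x":0,"y":0,"z":0,"ax":0,"ay":0,"az":0},{"x":0,"y":0,"z":0,"ax":0,"ay":0,"az":0},{"x":0,"y":0,"z":0,"ax":0,"ay":0,"az":0}]'
python3 - <<'E'
from h import *
im,p=snap('wrist','w5.png'); hsv=cv2.cvtColor(im,cv2.COLOR_BGR2HSV); s=arm.read_state(); u=s['ee_rot']; print(s['position'],np.degrees(2*np.arctan2(u[1],u[0]))-90,s['joints'][5])
q=proj(p,(584.5,-15,60)); print(q)
sub=np.zeros(im.shape[:2],np.uint8); cv2.circle(sub,tuple(int(v) for v in q),75,255,-1)
for v in (120,150):
    m=cv2.inRange(hsv,(0,0,v),(179,45,255))&sub
    c=max(cv2.findContours(m,cv2.RETR_EXTERNAL,cv2.CHAIN_APPROX_NONE)[0],key=cv2.contourArea)
    w=np.array([onz(p,a[0].astype(float),60)[:2] for a in c],np.float32); print(cv2.minAreaRect(w),cv2.boundingRect(c))
t,pt=snap('top','t2.png'); a=cv2.resize(t[165:230,375:455],None,fx=5,fy=5,interpolation=cv2.INTER_CUBIC); b=cv2.resize(im[40:240,220:420],None,fx=1.95,fy=1.625); cv2.imwrite('pics/t2c.png',np.hstack([a,b]))
E
```

```text
clock: 28.75
position: [551.8, -184.2, 94.6]
ee_rot: [-0.403, 0.915, -0.001, 0.001]
contact_force: [0.1, 0.3, 0.0]
gripper_width: 51.1
grasp_force: 0.0
clock: 29.55
position: [558.1, 39.1, 126.6]
ee_rot: [0.775, -0.632, 0.001, -0.001]
contact_force: [0.8, -0.6, 0.5]
gripper_width: 51.3
grasp_force: 0.0
clock: 30.35
position: [558.0, 65.2, 129.6]
ee_rot: [0.81, -0.586, -0.0, 0.0]
contact_force: [-0.2, -0.2, 0.2]
gripper_width: 51.4
grasp_force: 0.0
[557.99233932  65.33195896 129.57837774] -161.7344562035335 -0.08617499027426394
[316.73754655  98.59603149]
((589.5553588867188, -25.95492172241211), (62.02790069580078, 83.23847961425781), 18.236000061035156) (275, 24, 81, 113)
((584.87353515625, -15.2198486328125), (23.72784996032715, 59.67143249511719), 19.01358985900879) (301, 58, 31, 79)
```

View pics/t2c.png

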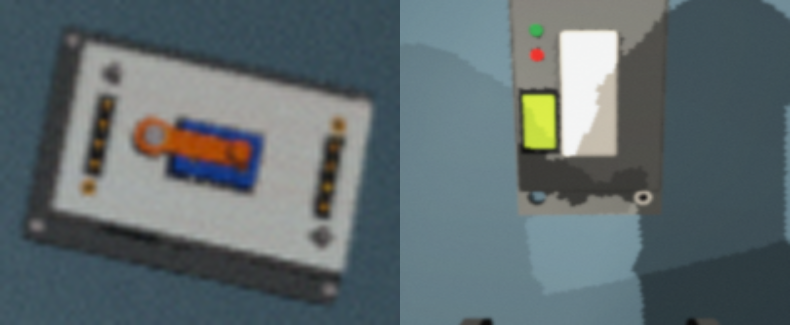

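The crop shows the pack in the pocket with the orange lever lying along −y over it, and the upper half's head aligned with the tool. I'll check the head is centred on the rim using the hole at crop (537,197) and the rim's near edge at row 213.

Run:
```python
from h import *
p=arm.camera_params('wrist'); c=np.array([584.9,-15.2]); t=np.radians(18.3); Rm=np.array([[np.cos(t),-np.sin(t)],[np.sin(t),np.cos(t)]])
for n,x,y,z in [('hole',537,197,12),('other',643,198,12),('edge12',588,213,12),('edge0',588,213,0),('L',518,205,12),('Rr',657,205,12)]:
    print(n,np.round((onz(p,((x-400)/1.95+220-.25,y/1.625+40-.25),z)[:2]-c)@Rm,1))
```

```text
hole [27.2 57.1]
other [-28.5  57.7]
edge12 [ 0.4 67.2]
edge0 [ 0.4 69.1]
L [37.3 62.1]
Rr [-36.   62.1]
```

Head is centred on the rim. Grasping it.

```bash
python3 -m handwheel '[{"x":0.034,"y":-0.101,"z":0,"ax":0,"ay":0,"az":0},{"x":0.034,"y":-0.101,"z":0,"ax":0,"ay":0,"az":0},{"x":0.034,"y":-0.101,"z":0,"ax":0,"ay":0,"az":0},{"x":0.034,"y":-0.101,"z":0,"ax":0,"ay":0,"az":0},{"x":0,"y":0,"z":-0.12,"ax":0,"ay":0,"az":0},{"x":0,"y":0,"z":-0.12,"ax":0,"ay":0,"az":0},{"x":0,"y":0,"z":-0.12,"ax":0,"ay":0,"az":0},{"x":0,"y":0,"z":-0.12,"ax":0,"ay":0,"az":0}]'
python3 -m handwheel '[{"x":0,"y":0,"z":-0.06,"ax":0,"ay":0,"az":0},{"x":0,"y":0,"z":-0.04,"ax":0,"ay":0,"az":0},{"x":0,"y":0,"z":-0.03,"ax":0,"ay":0,"az":0},{"x":0,"y":0,"z":-0.012,"ax":0,"ay":0,"az":0},{"x":0,"y":0,"z":0,"ax":0,"ay":0,"az":0},{"x":0,"y":0,"z":0,"ax":0,"ay":0,"az":0},{"x":0,"y":0,"z":0,"ax":0,"ay":0,"az":0},{"x":0,"y":0,"z":0,"ax":0,"ay":0,"az":0}]'
python3 -m handwheel '[{"x":0,"y":0,"z":0,"ax":0,"ay":0,"az":0},{"x":0,"y":0,"z":0,"ax":0,"ay":0,"az":0},{"x":0,"y":0,"z":0,"ax":0,"ay":0,"az":0},{"x":0,"y":0,"z":0,"ax":0,"ay":0,"az":0},{"x":0,"y":0,"z":0,"ax":0,"ay":0,"az":0},{"x":0,"y":0,"z":0,"ax":0,"ay":0,"az":0},{"x":0,"y":0,"z":0,"ax":0,"ay":0,"az":0},{"x":0,"y":0,"z":0,"ax":0,"ay":0,"az":0}]' -1
```

```text
clock: 31.25
position: [585.3, -15.3, 32.8]
ee_rot: [0.81, -0.586, 0.0, -0.0]
contact_force: [-0.3, -0.2, -0.4]
gripper_width: 51.1
grasp_force: 0.0
clock: 32.05
position: [585.5, -15.1, 5.7]
ee_rot: [0.811, -0.586, 0.0, -0.0]
contact_force: [0.5, -1.0, -0.3]
gripper_width: 51.1
grasp_force: 0.0
clock: 32.85
position: [585.4, -15.1, 5.6]
ee_rot: [0.811, -0.586, 0.0, -0.0]
contact_force: [-1.9, 0.2, 5.4]
gripper_width: 22.7
grasp_force: 62.0
```

```bash
python3 -m handwheel '[{"x":0,"y":0,"z":0.12,"ax":0,"ay":0,"az":0},{"x":0,"y":0,"z":0.19,"ax":0,"ay":0,"az":0},{"x":0,"y":0,"z":0.19,"ax":0,"ay":0,"az":0},{"x":-0.0196,"y":-0.1194,"z":0,"ax":0,"ay":0,"az":-0.0336},{"x":-0.0196,"y":-0.1194,"z":0,"ax":0,"ay":0,"az":-0.0336},{"x":-0.0196,"y":-0.1194,"z":0,"ax":0,"ay":0,"az":-0.0336},{"x":-0.0196,"y":-0.1194,"z":0,"ax":0,"ay":0,"az":-0.0336},{"x":-0.0196,"y":-0.1194,"z":0,"ax":0,"ay":0,"az":-0.0336}]'
python3 -m handwheel '[{"x":-0.0196,"y":-0.1194,"z":0,"ax":0,"ay":0,"az":-0.0336},{"x":-0.0196,"y":-0.1194,"z":0,"ax":0,"ay":0,"az":-0.0336},{"x":-0.0196,"y":-0.1194,"z":0,"ax":0,"ay":0,"az":-0.0336},{"x":-0.0196,"y":-0.1194,"z":0,"ax":0,"ay":0,"az":-0.0336},{"x":-0.0196,"y":-0.1194,"z":0,"ax":0,"ay":0,"az":-0.0336},{"x":0,"y":0,"z":0,"ax":0,"ay":0,"az":0},{"x":0,"y":0,"z":0,"ax":0,"ay":0,"az":0},{"x":0,"y":0,"z":0,"ax":0,"ay":0,"az":0}]'
python3 -m handwheel '[{"x":0,"y":0,"z":-0.05,"ax":0,"ay":0,"az":0},{"x":0,"y":0,"z":-0.05,"ax":0,"ay":0,"az":0},{"x":0,"y":0,"z":-0.04,"ax":0,"ay":0,"az":0},{"x":0,"y":0,"z":-0.03,"ax":0,"ay":0,"az":0},{"x":0,"y":0,"z":-0.01,"ax":0,"ay":0,"az":0},{"x":0,"y":0,"z":0,"ax":0,"ay":0,"az":0},{"x":0,"y":0,"z":0,"ax":0,"ay":0,"az":0},{"x":0,"y":0,"z":0,"ax":0,"ay":0,"az":0}]'
python3 - <<'E'
from h import *
im,p=snap('wrist','w6.png'); s=arm.read_state(); u=s['ee_rot']; print(s['position'],np.degrees(2*np.arctan2(u[1],u[0]))-90)
Rt=R.from_quat(u)
# held rim's hole at local(-28,-57): tool x=+57 side ; rim top z=pos+(12-5.6)
t=np.radians(-11.9);Rm=np.array([[np.cos(t),-np.sin(t)],[np.sin(t),np.cos(t)]])
for n,l in (('b',(-28,-57)),('opp',(28,-57))):
    w=s['position'][:2]+Rm@np.array(l); q=proj(p,(*w,s['position'][2]+6.4)); d=np.array([546.2,-253.6])+Rm@np.array(l); print(n,q,proj(p,(*d,52)))
    g=cv2.cvtColor(im,cv2.COLOR_BGR2GRAY); x,y=[int(round(v)) for v in q]
    print(g[max(0,y-9):y+10,x-10:x+11])
E
```

```text
clock: 33.65
position: [564.2, -135.3, 103.5]
ee_rot: [0.725, -0.688, -0.001, 0.001]
contact_force: [1.0, 0.3, -3.0]
gripper_width: 22.7
grasp_force: 61.1
clock: 34.45
position: [545.6, -253.3, 104.3]
ee_rot: [-0.63, 0.777, 0.001, -0.0]
contact_force: [-0.8, 0.8, -2.6]
gripper_width: 22.4
grasp_force: 61.1
clock: 35.25
position: [546.4, -254.1, 69.7]
ee_rot: [-0.63, 0.777, -0.0, 0.0]
contact_force: [-0.3, -0.3, -2.9]
gripper_width: 22.6
grasp_force: 61.1
[ 546.26500316 -254.11069825   69.67127989] 168.05231031655939
b [364.75270466 137.60790822] [359.16438544 136.6463235 ]
[[ 78  77  78  80  79  80  83  90 101 110  96  81  75  76  80  78  78  78
   79  79  79]
 [ 80  79  79  78  80  84 100 123 147 153 139 110  83  71  72  77  78  78
   79  80  79]
 [ 79  78  79  80  80  86 113 145 167 174 168 154 122  86  63  65  74  78
   78  77  78]
 [ 80  79  80  81  83  85 102 132 161 176 177 173 157 121  73  55  64  74
   77  78  78]
 [ 78  79  81  90  95  92  89 104 139 169 178 180 174 152  98  56  55  68
   75  77  77]
 [ 78  81  88 105 112 100  89  92 126 161 177 178 178 165 119  65  48  60
 
[... 2223 characters left out ...]
0 173 184 168 122  62  28  21  21  22  42  94 157 182 175 137
   93  77  76]
 [ 75  83 113 163 183 182 162 114  68  40  35  53  89 134 173 185 172 129
   88  76  76]
 [ 75  78  95 139 170 183 181 164 134 102  94 115 150 172 183 179 157 110
   82  77  76]
 [ 78  76  81 106 143 173 183 183 175 165 162 168 180 184 179 162 124  90
   78  76  77]
 [ 77  75  76  85 106 141 167 181 184 185 185 184 181 176 158 125  92  80
   76  75  76]
 [ 76  76  75  77  84 102 127 155 169 174 173 172 161 143 118  91  79  75
   76  75  76]
 [ 76  76  77  77  78  79  86 102 117 124 127 120 107  97  86  78  76  76
   74  75  75]
 [ 76  76  76  75  74  72  68  72  74  75  80  75  72  73  77  75  76  75
   75  73  73]]
```

The hole is where predicted and the dowel tip shows through it within about 1 mm. Lowering onto the dowels.

```bash
python3 -m handwheel '[{"x":0,"y":0,"z":-0.02,"ax":0,"ay":0,"az":0},{"x":0,"y":0,"z":-0.02,"ax":0,"ay":0,"az":0},{"x":0,"y":0,"z":-0.02,"ax":0,"ay":0,"az":0},{"x":0,"y":0,"z":-0.01,"ax":0,"ay":0,"az":0},{"x":0,"y":0,"z":-0.01,"ax":0,"ay":0,"az":0},{"x":0,"y":0,"z":0,"ax":0,"ay":0,"az":0},{"x":0,"y":0,"z":0,"ax":0,"ay":0,"az":0},{"x":0,"y":0,"z":0,"ax":0,"ay":0,"az":0}]'
python3 -m handwheel '[{"x":0,"y":0,"z":-0.005,"ax":0,"ay":0,"az":0},{"x":0,"y":0,"z":-0.005,"ax":0,"ay":0,"az":0},{"x":0,"y":0,"z":-0.005,"ax":0,"ay":0,"az":0},{"x":0,"y":0,"z":0,"ax":0,"ay":0,"az":0},{"x":0,"y":0,"z":0,"ax":0,"ay":0,"az":0},{"x":0,"y":0,"z":0,"ax":0,"ay":0,"az":0},{"x":0,"y":0,"z":0,"ax":0,"ay":0,"az":0},{"x":0,"y":0,"z":0,"ax":0,"ay":0,"az":0}]'
```

```text
clock: 36.1
position: [546.1, -254.0, 53.4]
ee_rot: [-0.63, 0.777, -0.0, 0.0]
contact_force: [0.4, 0.1, -2.1]
gripper_width: 22.4
grasp_force: 61.1
clock: 36.9
position: [546.1, -254.0, 50.2]
ee_rot: [-0.63, 0.777, -0.0, 0.0]
contact_force: [0.5, -0.5, -2.0]
gripper_width: 22.5
grasp_force: 61.1
```

On both dowels with no side load. Now pressing home.

```bash
python3 -m handwheel '[{"x":0,"y":0,"z":-0.01,"ax":0,"ay":0,"az":0},{"x":0,"y":0,"z":-0.01,"ax":0,"ay":0,"az":0},{"x":0,"y":0,"z":-0.005,"ax":0,"ay":0,"az":0},{"x":0,"y":0,"z":0,"ax":0,"ay":0,"az":0},{"x":0,"y":0,"z":0,"ax":0,"ay":0,"az":0},{"x":0,"y":0,"z":0,"ax":0,"ay":0,"az":0},{"x":0,"y":0,"z":0,"ax":0,"ay":0,"az":0},{"x":0,"y":0,"z":0,"ax":0,"ay":0,"az":0}]'
python3 -m handwheel '[{"x":0,"y":0,"z":-0.005,"ax":0,"ay":0,"az":0},{"x":0,"y":0,"z":-0.005,"ax":0,"ay":0,"az":0},{"x":0,"y":0,"z":-0.005,"ax":0,"ay":0,"az":0},{"x":0,"y":0,"z":0,"ax":0,"ay":0,"az":0},{"x":0,"y":0,"z":0,"ax":0,"ay":0,"az":0},{"x":0,"y":0,"z":0,"ax":0,"ay":0,"az":0},{"x":0,"y":0,"z":0,"ax":0,"ay":0,"az":0},{"x":0,"y":0,"z":0,"ax":0,"ay":0,"az":0}]'
```

```text
clock: 37.7
position: [546.1, -254.0, 45.4]
ee_rot: [-0.63, 0.777, -0.0, 0.0]
contact_force: [-0.3, 0.6, 1.5]
gripper_width: 22.3
grasp_force: 61.4
clock: 38.5
position: [546.1, -254.0, 42.7]
ee_rot: [-0.63, 0.777, -0.0, 0.0]
contact_force: [-0.9, 1.8, 5.9]
gripper_width: 22.7
grasp_force: 62.0
```

```bash
python3 -m handwheel '[{"x":0,"y":0,"z":-0.005,"ax":0,"ay":0,"az":0},{"x":0,"y":0,"z":-0.005,"ax":0,"ay":0,"az":0},{"x":0,"y":0,"z":0,"ax":0,"ay":0,"az":0},{"x":0,"y":0,"z":0,"ax":0,"ay":0,"az":0},{"x":0,"y":0,"z":0,"ax":0,"ay":0,"az":0},{"x":0,"y":0,"z":0,"ax":0,"ay":0,"az":0},{"x":0,"y":0,"z":0,"ax":0,"ay":0,"az":0},{"x":0,"y":0,"z":0,"ax":0,"ay":0,"az":0}]'
```

```text
clock: 39.3
position: [546.1, -254.0, 41.6]
ee_rot: [-0.63, 0.777, -0.0, 0.0]
contact_force: [-3.4, 2.5, 9.5]
gripper_width: 22.9
grasp_force: 62.5
```

```bash
python3 -m handwheel '[{"x":0,"y":0,"z":-0.005,"ax":0,"ay":0,"az":0},{"x":0,"y":0,"z":0,"ax":0,"ay":0,"az":0},{"x":0,"y":0,"z":0,"ax":0,"ay":0,"az":0},{"x":0,"y":0,"z":0,"ax":0,"ay":0,"az":0},{"x":0,"y":0,"z":0,"ax":0,"ay":0,"az":0},{"x":0,"y":0,"z":0,"ax":0,"ay":0,"az":0},{"x":0,"y":0,"z":0,"ax":0,"ay":0,"az":0},{"x":0,"y":0,"z":0,"ax":0,"ay":0,"az":0}]'
```

```text
clock: 40.1
position: [546.1, -254.1, 41.5]
ee_rot: [-0.63, 0.777, -0.0, 0.0]
contact_force: [-4.4, 3.4, 14.3]
gripper_width: 22.7
grasp_force: 63.2
```

```bash
python3 -m handwheel '[{"x":0,"y":0,"z":-0.005,"ax":0,"ay":0,"az":0},{"x":0,"y":0,"z":-0.003,"ax":0,"ay":0,"az":0},{"x":0,"y":0,"z":0,"ax":0,"ay":0,"az":0},{"x":0,"y":0,"z":0,"ax":0,"ay":0,"az":0},{"x":0,"y":0,"z":0,"ax":0,"ay":0,"az":0},{"x":0,"y":0,"z":0,"ax":0,"ay":0,"az":0},{"x":0,"y":0,"z":0,"ax":0,"ay":0,"az":0},{"x":0,"y":0,"z":0,"ax":0,"ay":0,"az":0}]'
```

```text
clock: 40.9
position: [546.1, -254.1, 41.5]
ee_rot: [-0.63, 0.776, -0.001, -0.0]
contact_force: [-7.1, 5.4, 20.2]
gripper_width: 22.5
grasp_force: 64.1
```

Hard stop at the predicted home height, held with about 20 N. Handing in.

```bash
python3 -c "
from bench import arm
print(arm.job_done())"
```

```text
the job is handed in; nothing more can be done
None
```

I handed the job in at about 41 s: the blue pack is seated, the lever is shut over it, and the upper half is on both dowels at the expected home height, held pressed with about 20 N; the judge returned no verdict.

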